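Stack craft kits for banding and hold the band tensioner back

TASK

Get the library's craft kits ready for banding: lower the green box squarely onto the blue one on the grey plinth, then the yellow box squarely onto the green, setting each down gently without dropping it or shoving the column along. Then push the orange roller of the sprung band tensioner back past its ratchet click, until the roller's middle stands over the green part of its scale, and finish while still holding it there, so that a colleague can loop the band; do not let go. Leave everything else on the table where it stands.

Things in the scene. Friction and masses are not known exactly. Their poses are not given: they have to be found in the camera images.
- plinth_top (a point): grey banding plinth, fixed, 130 mm (its x) by 90 mm (its y), 20 mm high; this point is the centre of its top
- blue_center (a point): closed craft-kit box with a blue lid, 100 mm long (its x), 56 mm wide (its y), 40 mm high, 110 to 210 g; this point is its centre, 20 mm above its underside. It already lies on the plinth, lengthwise along it, loose, as the bottom of the column
- green_center (a point): closed craft-kit box with a green lid, 100 mm long (its x), 56 mm wide (its y), 40 mm high, 110 to 210 g; this point is its centre, 20 mm above its underside. It starts on the table; it goes second, on the blue box
- yellow_center (a point): closed craft-kit box with a yellow lid, 100 mm long (its x), 56 mm wide (its y), 40 mm high, 110 to 210 g; this point is its centre, 20 mm above its underside. It starts on the table; it goes third, on the green box
- tension_pivot (a point): vertical hinge axis of the band tensioner's steel arm, 37 mm above the table, with the axes of the fixed grey base (220 x 160 mm, 12 mm thick): at mid travel the arm points along -x from here, and pushing the roller back moves it towards -y. Two small stops beside the arm reach 46 mm above the table
- roller_center (a point): centre of the orange upright roller at the end of the tensioner arm, 140 mm from the hinge axis: 30 mm across, from 44 mm to 100 mm above the table (this point is at 72 mm), spinning freely on its own axis, clear all round above the steel arm bar (top of bar at 44 mm). It can be pinched from above or pushed
- roller: the orange roller itself; origin on its axis at table height
- tension_arm (a joint): angle of the sprung arm, rad: 0 at rest (0.35 rad to the +y side of the pivot frame's -x), growing anticlockwise from above as the roller is pushed back, to the end stop at 0.70. The spring resists with 2.5 N at the roller at rest, 6 N at the end. A sprung pawl adds about 2 N over its tooth at 0.33 to 0.44 and has clicked past at 0.56, where the scale under the roller turns from red to green. It does not lock: let go, it springs back
- pawl (a joint): slide of the brass pawl behind the hinge, in m: 0 at rest, up to about 0.0015 while its nose climbs over the arm's tooth (arm from 0.33 to 0.55), then back to 0: too little to read through the noise
- tumbler: bystander: purple lidded drinking tumbler, 74 mm across, 130 mm tall; origin at the centre of its underside
- paintbrush: bystander: red paintbrush lying flat, 150 mm long along its x, 8 mm thick; origin at the centre of its underside
- glue_stick: bystander: upright white glue stick with orange cap, 29 mm across, 90 mm tall; origin at the centre of its underside
- paint_tube: bystander: white and yellow paint tube lying flat, 90 mm long along its x, 26 mm wide, 16 mm high; origin at the centre of its underside
- eraser: bystander: pink rubber eraser lying flat, 50 mm long along its x, 22 mm wide, 13 mm high; origin at the centre of its underside
Things that resemble listed ones, but are neither listed nor needed, are in the scene too. What is shaped like the part that bears yellow_center but turquoise is not meant.

How it is judged:
By the outcome, as a careful person would: the job done as asked, in the order asked, and still so for the second after the job is handed in, while the arm keeps its last pose, push and grip.
It also fails if it takes over 72 s, if anything falls off the work surface, if the arm or the gripper's body presses on something with over 40 N, if the wrist force passes 120 N, or if a joint passes its speed limit or range.

ROBOT

A 7-joint arm with a two-finger parallel gripper is mounted at the origin on the work surface. World frame = base frame: x ahead of the robot, y to its left, z up, the work surface at z = 0. Lengths are in m, angles in rad, forces in N, time in s.
With the tool pointing down it reaches from about 0.35 to 0.9 m from the base axis. Payload 7.2 kg.
Tool frame: the origin (TCP) lies at the very end of the fingers, on their centre line; the grasp point (between the pads) lies 19 mm behind it; z points along the fingers, y is the line along which they close (so a half turn about z gives the same grasp; the last joint's range is limited). The gripper opens to 85 mm and grips with 20 to 120 N. Pads are 22 mm wide; open, the fingers measure 114 mm over their backs; the gripper's body (76 mm by 85 mm) begins 54 mm behind the grasp point. The pads swing forward as they close: fully open they stand 13 mm farther back than shut.
Start: joints at [1.161, 0.411, -0.013, 1.596, 0.006, 1.134, -0.082], TCP at [0.209, -0.589, 0.231] pointing down, gripper open.
Joint ranges: [-2.95, 2.95], [-0.29, 1.99], [-1.47, 1.44], [0.14, 2.54], [-1.03, 4.17], [0.13, 1.85], [-2.86, 2.86]. Speed limits (rad/s): [2.39, 2.39, 3.01, 3.01, 3.14, 3.14, 3.14].

INTERFACE

Orientations are given as a unit quaternion [w, x, y, z].
In Python, from cell import ctrl gives the robot as it stands. The module is installed in compiled form; this text tells all that it offers.
- The arm moves only by the shell command python3 -m crank 'ROWS' [FORCE]. ROWS is JSON, a list of rows, each a list of 3 entries, a list of its own where there are three numbers: the shift along the tool's x, y, z in m, then the turn, a rotation vector about the tool's x, y, z in degrees, then the closure, from -1 (fully open) to 1 (shut). A call has 1 to 20 rows; each row shifts and turns the commanded pose from where the row before left it, along the tool's axes as they then stand; what a row does not reach is not made up. A row lasts 1/12 s, in which the tool goes at most 41.7 mm and 7.16 degrees, less where a joint would pass 70% of its speed; a pose out of reach is approached as far as the arm can. A call is refused whole if a number of a shift passes 0.0417 or a number of a turn 7.16, either way. A call with a gripper value outside its range is refused whole. The fingers move at their own pace and stop on an object; FORCE is the grip in N (left out, the last holds). Time passes only in rows, so rows that do not move let the fingers close. It gives the time, the measured TCP pose, the force, the opening and the grip force at its end, in the units of the state.
- ctrl.get_state(): the state, without advancing time (a new reading comes with each control period).
- ctrl.read_camera(name): name is "scene" or "side" or "wrist"; returns a dict with "image" (480x640x3 uint8, red, green, blue), "z_map" (480x640 float32, m along the optical axis (not along the pixel's ray), 0 where there is no reading), "fx", "fy", "cx", "cy" (pixels), "extrinsics" (4x4, takes a point from world to camera coordinates); the wrist camera has in their place "tool_from_camera" (4x4, takes a point from camera to tool coordinates, whose origin is the TCP and whose axes are the flange's). Camera axes: x right, y down, z forward; pixel columns grow to the right and rows downward; lengths in m; the calibration is good to about 2 mm. A picture is of the moment at which its call begins: read the wrist's pose just before it.
- ctrl.sign_off(): hands the job in; it is judged then, once.
The state is a dict: "t": time; "joints": joint angles; "joint_velocities": joint speeds; "joint_efforts": joint torques, N m; "ee_pos": TCP position; "tool_rot": TCP orientation; "ft_force": force on the tool from outside, world axes, zero at the start; "ft_torque": the same for the moment, N m; "opening": opening from 0.0 (shut) to 1.0 (fully open); "finger_force": force on a finger pad.
Only numpy, scipy, OpenCV 4.12 (cv2) and the standard library are available. Lean on these libraries where they do the work, as an engineer would, in place of code of your own. Each camera call takes 0.05 s, during which the arm holds its last target. There are 200 camera calls.

## Working session

There is one attempt and no reset: what is moved stays moved. The work goes in short steps, Python scripts to look and compute and a shell command to move; the robot and the scene stay as the last step left them, time stands still between calls to the robot, and variables do not carry over. Pictures are saved under pics/ and viewed, at most 10 in all, crops included, and the job is handed in when it is done.

```bash
mkdir -p pics
cat > h.py <<'E'
import numpy as np,cv2
from cell import ctrl
from scipy.spatial.transform import Rotation as R
def snap(n):
    s=ctrl.get_state(); c=ctrl.read_camera(n)
    if n=="wrist":
        q=s["tool_rot"]; T=np.eye(4); T[:3,:3]=R.from_quat([q[1],q[2],q[3],q[0]]).as_matrix(); T[:3,3]=s["ee_pos"]
        M=T@np.array(c["tool_from_camera"])
    else: M=np.linalg.inv(np.array(c["extrinsics"]))
    z=c["z_map"]; v,u=np.mgrid[:480,:640]
    P=np.stack([(u-c["cx"])/c["fx"]*z,(v-c["cy"])/c["fy"]*z,z,np.ones_like(z)],-1)@M.T
    P=P[...,:3]; P[z==0]=np.nan
    return c["image"],P
def save(n,im): cv2.imwrite("pics/"+n+".png",im[...,::-1])
E
python3 - <<'E'
from h import *
for n in("scene","side"):
    im,P=snap(n); save(n,im); np.savez(n,im=im,P=P)
s=ctrl.get_state(); print({k:np.round(v,3) for k,v in s.items()})
E
```

```text
{'t': np.float64(0.1), 'joints': array([ 1.161,  0.412, -0.013,  1.597,  0.006,  1.134, -0.082]), 'joint_velocities': array([ 0.001, -0.002,  0.001, -0.004,  0.001,  0.   ,  0.001]), 'joint_efforts': array([ 2.0000e-03, -6.0183e+01,  6.8400e-01, -3.0009e+01,  1.4000e-02,
        6.0000e-03, -0.0000e+00]), 'ee_pos': array([ 0.209, -0.588,  0.231]), 'tool_rot': array([-0.001,  0.985,  0.17 , -0.   ]), 'ft_force': array([-1.207,  0.125,  0.367]), 'ft_torque': array([-0.016,  0.05 ,  0.028]), 'finger_force': np.float64(0.0), 'opening': np.float64(0.999)}
```

View pics/scene.png

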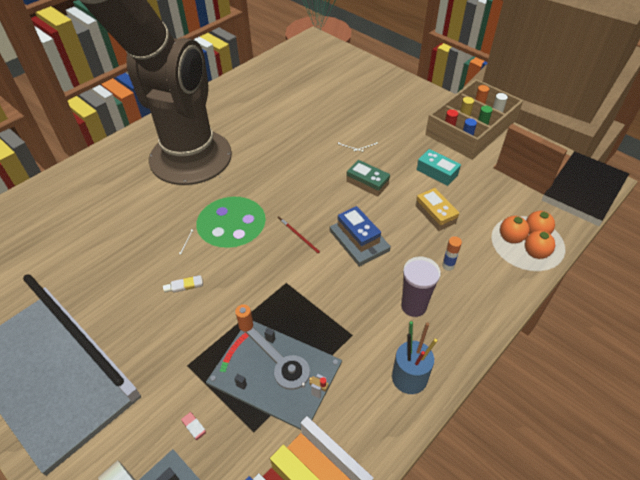

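View pics/side.png

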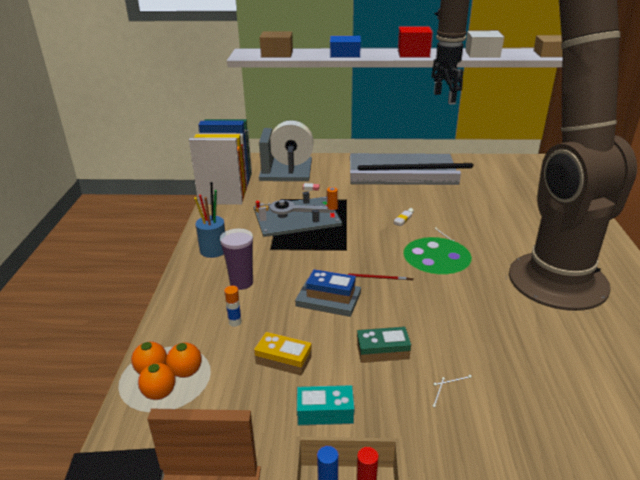

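The scene picture shows blue on its plinth at (359,226), green at (368,176), yellow at (437,207), turquoise at (438,165), and the roller at (243,317). The side picture shows the same things. Next I fit the lids and the roller in the point clouds.

```bash
cat >> h.py <<'E'
def lid(P,im,u,v,r,z0,z1,hsv=None):
    m=np.zeros(im.shape[:2],bool); m[v-r:v+r,u-r:u+r]=True
    with np.errstate(invalid='ignore'): m&=(P[...,2]>z0)&(P[...,2]<z1)
    n,l,st,_=cv2.connectedComponentsWithStats(m.astype(np.uint8))
    k=1+st[1:,4].argmax(); Q=P[l==k]
    (cx,cy),(w,h),a=cv2.minAreaRect((Q[:,:2]*1000).astype(np.float32))
    if w<h: w,h,a=h,w,a+90
    a=(a+90)%180-90
    return np.round([cx,cy,np.median(Q[:,2])*1000,w,h,a,len(Q)],1)
E
python3 - <<'E'
from h import *
C={"scene":dict(green=(368,176),yellow=(437,207),blue=(359,226),roller=(243,317)),
"side":dict(green=(384,341),yellow=(284,350),blue=(331,284),roller=(332,198))}
for n in C:
    d=np.load(n+".npz"); im,P=d["im"],d["P"]
    for k,(u,v) in C[n].items():
        z0,z1,r=dict(blue=(.05,.07,40),roller=(.05,.12,20)).get(k,(.03,.05,40))
        print(n,k,lid(P,im,u,v,r,z0,z1))
    for u,v in ([(292,372),(215,378),(223,366),(229,352),(240,338),(205,378),(248,325),(340,360),(302,425)] if n=="scene" else [(282,206)]): print(u,v,P[v,u].round(3))
    if n=="scene":
        for nm,u,v in(("tumbler",421,270),("glue",454,245),("brush",298,234),("tube",185,284)): print(nm,P[v,u].round(3))
        save("tens",cv2.resize(im[270:440,170:370],(800,680),interpolation=cv2.INTER_CUBIC)[:600])
E
```

```text
scene green [428.8 250.4  39.2 101.1  61.6   7.2 664. ]
scene yellow [627.1 279.   39.1 101.9  59.9 -17.9 774. ]
scene blue [537.3  85.   59.1 104.   58.8 -13.8 869. ]
scene roller [ 543.2 -271.9   93.7   30.3   30.   -72.8  357. ]
292 372 [ 0.687 -0.283  0.05 ]
215 378 [ 0.57  -0.382  0.011]
223 366 [ 0.564 -0.355  0.014]
229 352 [ 0.549 -0.327  0.014]
240 338 [ 0.542 -0.291  0.016]
205 378 [ 0.55  -0.393 -0.001]
248 325 [ 0.554 -0.273  0.058]
340 360 [ 0.724 -0.186  0.01 ]
302 425 [ 0.815 -0.379  0.197]
tumbler [0.75  0.024 0.128]
glue [0.749 0.155 0.089]
brush [ 0.425 -0.004  0.005]
tube [ 0.353 -0.285  0.021]
side green [ 429.6  252.4   40.5  101.6   62.3    7.  1155. ]
side yellow [ 627.6  282.7   40.4  102.5   60.1  -18.9 1219. ]
side blue [538.6  88.6  60.3 100.2  62.9 -14.4 842. ]
side roller [ 543.3 -265.1   81.    35.4   27.4   89.6  221. ]
282 206 [ 0.681 -0.268  0.048]
```

View pics/tens.png

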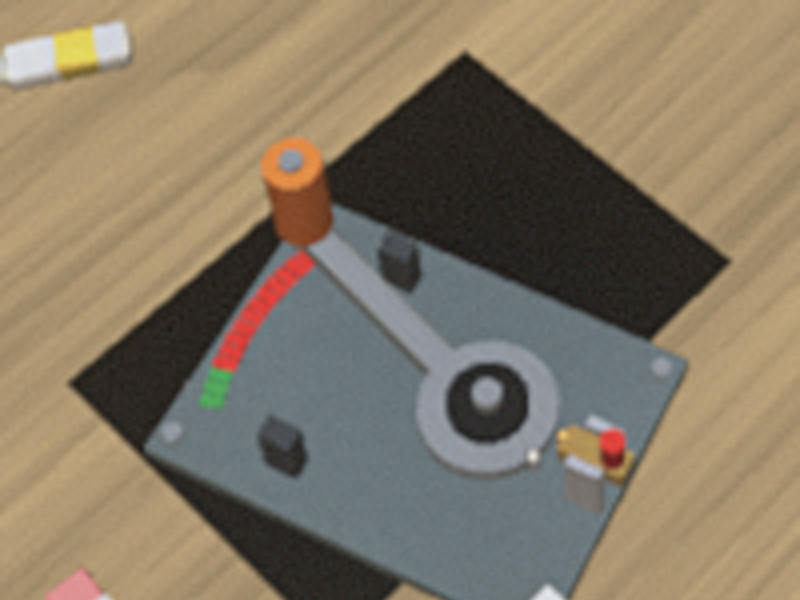

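The crop shows the roller at the red end and the green part of the scale at crop (214,388). The roller has to sweep towards world -y. I'll add a helper that works out the shifts, then go above green.

```bash
cat >> h.py <<'E'
def go(x,y,z,yaw):
    """tool-frame shift (mm) from measured pose to target, and turn about tool z to reach yaw (deg); also leftover tilt"""
    s=ctrl.get_state(); q=s["tool_rot"]; r=R.from_quat([q[1],q[2],q[3],q[0]])
    M=r.as_matrix(); a=np.degrees(np.arctan2(M[1,0],M[0,0]))
    d=M.T@(np.array([x,y,z])/1000-s["ee_pos"])*1000
    want=R.from_euler('z',yaw,degrees=True)*R.from_euler('x',180,degrees=True)
    print("shift mm",d.round(1),"yaw",a.round(2),"turn",np.degrees((r.inv()*want).as_rotvec()).round(2),"pos",np.round(np.array(s["ee_pos"])*1000,1),"F",np.round(s["ft_force"],1),"t",s["t"])
E
python3 - <<'E'
from h import *
go(450,-200,250,7); go(429,251,250,7)
E
```

```text
shift mm [ 357.  -285.3  -19.1] yaw 19.59 turn [-8.000e-02  1.000e-02  1.259e+01] pos [ 209.3 -588.4  230.5] F [-1.2  0.1  0.4] t 0.1
shift mm [ 488.4 -717.2  -18.5] yaw 19.59 turn [-8.000e-02  1.000e-02  1.259e+01] pos [ 209.3 -588.4  230.5] F [-1.2  0.1  0.4] t 0.1
```

```bash
python3 -m crank '[[[0.0255,-0.0204,-0.0014],[0,0,0],-1],[[0.0255,-0.0204,-0.0014],[0,0,0],-1],[[0.0255,-0.0204,-0.0014],[0,0,0],-1],[[0.0255,-0.0204,-0.0014],[0,0,0],-1],[[0.0255,-0.0204,-0.0014],[0,0,0],-1],[[0.0255,-0.0204,-0.0014],[0,0,0],-1],[[0.0255,-0.0204,-0.0014],[0,0,0],-1],[[0.0255,-0.0204,-0.0014],[0,0,0],-1],[[0.0255,-0.0204,-0.0014],[0,0,0],-1],[[0.0255,-0.0204,-0.0014],[0,0,0],-1],[[0.0255,-0.0204,-0.0014],[0,0,0],-1],[[0.0255,-0.0204,-0.0014],[0,0,0],-1],[[0.0255,-0.0204,-0.0014],[0,0,0],-1],[[0.0255,-0.0204,-0.0014],[0,0,0],-1]]'
python3 -m crank '[[[0.0094,-0.0309,0],[0,0,0],-1],[[0.0094,-0.0309,0],[0,0,0],-1],[[0.0094,-0.0309,0],[0,0,0],-1],[[0.0094,-0.0309,0],[0,0,0],-1],[[0.0094,-0.0309,0],[0,0,0],-1],[[0.0094,-0.0309,0],[0,0,0],-1],[[0.0094,-0.0309,0],[0,0,0],-1],[[0.0094,-0.0309,0],[0,0,0],-1],[[0.0094,-0.0309,0],[0,0,0],-1],[[0.0094,-0.0309,0],[0,0,0],-1],[[0.0094,-0.0309,0],[0,0,0],-1],[[0.0094,-0.0309,0],[0,0,0],-1],[[0.0094,-0.0309,0],[0,0,0],-1],[[0.0094,-0.0309,0],[0,0,0],-1],[[0,0,0],[0,0,6.3],-1],[[0,0,0],[0,0,6.3],-1],[[0,0,0],[0,0,0],-1],[[0,0,0],[0,0,0],-1]]'
python3 - <<'E'
from h import *
go(429,251,250,7)
im,P=snap("wrist"); save("w1",im); np.savez("w1",im=im,P=P)
E
```

```text
t: 1.27
ee_pos: [0.4504, -0.1986, 0.2508]
tool_rot: [-0.0, 0.985, 0.17, -0.0]
ft_force: [-0.0, -0.5, 1.2]
opening: 1.001
finger_force: 0.0
t: 2.77
ee_pos: [0.4289, 0.2514, 0.2506]
tool_rot: [0.0, 0.998, 0.063, -0.0]
ft_force: [0.3, 0.8, -0.2]
opening: 1.002
finger_force: 0.0
shift mm [0.  0.4 0.6] yaw 7.18 turn [0.03 0.03 0.18] pos [428.9 251.4 250.6] F [ 0.3  0.8 -0.2] t 2.7667
```

View pics/w1.png

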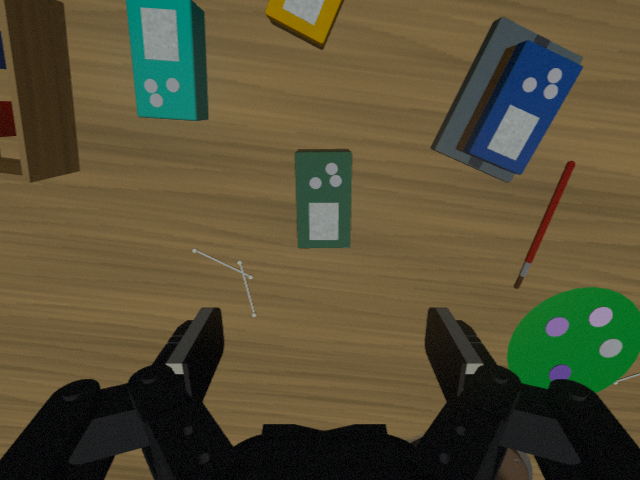

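The wrist view shows green at (324,199), nearly square to the gripper, blue at (525,108) and its plinth, and part of yellow at the top. Now I measure from here.

Run:
```python
from h import *
d=np.load("w1.npz"); im,P=d["im"],d["P"]
print(lid(P,im,324,199,70,.03,.05)); print(lid(P,im,525,108,80,.05,.07)); print("plinth",lid(P,im,510,100,90,.012,.028))
```

```text
[ 429.3  251.1   39.8   99.7   56.1    7.6 5321. ]
[ 537.8   86.4   59.6  100.2   57.1  -14.5 8027. ]
plinth [ 543.6   85.1   19.6  130.    90.3  -15.6 4741. ]
```

```bash
python3 -m crank '[[[0.0004,0.0004,0.026],[0,0,-0.4],-1],[[0,0,0.026],[0,0,0],-1],[[0,0,0.026],[0,0,0],-1],[[0,0,0.026],[0,0,0],-1],[[0,0,0.026],[0,0,0],-1],[[0,0,0.026],[0,0,0],-1],[[0,0,0.026],[0,0,0],-1],[[0,0,0.026],[0,0,0],-1],[[0,0,0.0087],[0,0,0],-1],[[0,0,0.0087],[0,0,0],-1],[[0,0,0.0087],[0,0,0],-1],[[0,0,0.0087],[0,0,0],-1],[[0,0,0],[0,0,0],-1],[[0,0,0],[0,0,0],0.2],[[0,0,0],[0,0,0],0.4],[[0,0,0],[0,0,0],0.6],[[0,0,0],[0,0,0],1],[[0,0,0],[0,0,0],1],[[0,0,0],[0,0,0],1],[[0,0,0],[0,0,0],1]]' 30
python3 -m crank '[[[0,0,0],[0,0,0],1],[[0,0,0],[0,0,0],1],[[0,0,-0.01],[0,0,0],1],[[0,0,-0.02],[0,0,0],1],[[0,0,-0.025],[0,0,0],1],[[0,0,-0.03],[0,0,0],1],[[0,0,-0.03],[0,0,0],1],[[0,0,-0.03],[0,0,0],1],[[0,0,-0.025],[0,0,0],1],[[0,0,-0.02],[0,0,0],1],[[0,0,-0.01],[0,0,0],1],[[0,0,0],[0,0,0],1],[[0,0,0],[0,0,0],1]]'
python3 - <<'E'
from h import *
im,P=snap("wrist"); save("w2",im); np.savez("w2",im=im,P=P)
go(537.8,86.4,200,-14.5)
E
```

```text
t: 4.48
ee_pos: [0.4301, 0.2516, 0.009]
tool_rot: [-0.0, 0.998, 0.064, 0.001]
ft_force: [-0.4, -0.5, 6.6]
opening: 0.648
finger_force: 32.7
t: 5.57
ee_pos: [0.4294, 0.2509, 0.2079]
tool_rot: [0.0, 0.998, 0.064, 0.0]
ft_force: [0.1, 0.0, -1.6]
opening: 0.656
finger_force: 32.5
shift mm [ 86.8 176.8   7.1] yaw 7.38 turn [ 0.06  0.07 21.88] pos [429.  250.6 207.1] F [-0.6  0.5 -0.6] t 5.6167
```

View pics/w2.png

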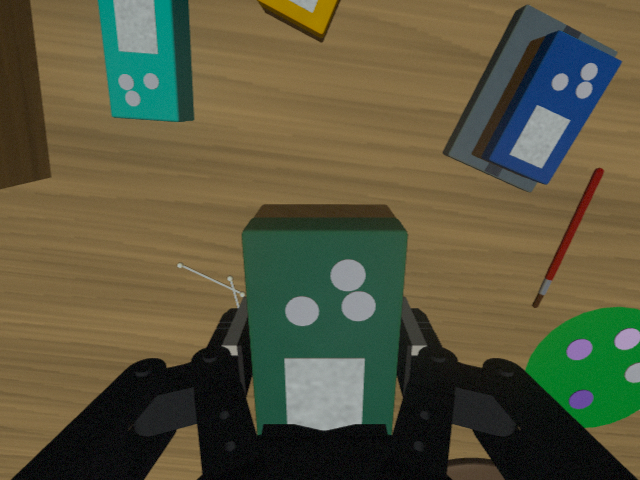

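Green is held centrally between the pads, its far lid edge at row about 230. I'll measure where it sits in the hand.

```bash
cat >> h.py <<'E'
def inhand(im,P):
    s=ctrl.get_state(); q=s["tool_rot"]; M=R.from_quat([q[1],q[2],q[3],q[0]]).as_matrix()
    T=(P-s["ee_pos"])@M*1000
    t=T[200:340,262:388]; k=np.abs(t[...,2]-np.nanmedian(t[...,2]))<3
    e=t[k]; zc=np.polyfit(e[:,0],e[:,2],1); zy=np.polyfit(e[:,1],e[:,2],1)
    print("lid z",np.median(e[:,2]).round(1),"slope x,y deg",np.degrees([zc[0],zy[0]]).round(2),"far x by column",[np.nanmax(np.where(k[:,c],t[:,c,0],np.nan)).round(1) for c in (5,30,60,90,115)])
    m=t[40:110]; mk=T[240:300,230:425]; kk=np.abs(mk[...,2]-np.median(e[:,2]))<3
    print("y range",np.percentile(mk[kk][:,1],[1,99]).round(1))
E
python3 - <<'E'
from h import *
d=np.load("w2.npz"); inhand(d["im"],d["P"])
E
```

```text
lid z -31.7 slope x,y deg [ 0.56 -0.03] far x by column [np.float64(49.5), np.float64(49.7), np.float64(49.7), np.float64(49.5), np.float64(49.7)]
y range [-26.2  27.9]
```

```bash
python3 -m crank '[[[-0.0005,0.0127,0],[0,0,0],1],[[-0.001,0.021,0],[0,0,0],1],[[-0.001,0.021,0.001],[0,0,0],1],[[-0.001,0.021,0.002],[0,0,0],1],[[-0.001,0.021,0.002],[0,0,0],1],[[-0.001,0.021,0.002],[0,0,0],1],[[-0.0009,0.021,0],[0,0,0],1],[[0,0,0],[0,0,3],1],[[0,0,0],[0,0,5],1],[[0,0,0],[0,0,6],1],[[0,0,0],[0,0,5],1],[[0,0,0],[0,0,2.9],1],[[0,0,0],[0,0,0],1],[[0,0,0],[0,0,0],1]]'
python3 - <<'E'
from h import *
im,P=snap("wrist"); save("w3",im); np.savez("w3",im=im,P=P)
go(537.7,87.2,200,-14.5); inhand(im,P)
m=(im[...,2].astype(int)-im[...,0]>40)&(P[...,2]>.05)&(P[...,2]<.07)
v,u=np.where(m); print(u.min(),u.max(),v.min(),v.max())
print(lid(P,im,int(u.mean()),int(v.mean()),90,.052,.068))
E
```

```text
t: 6.78
ee_pos: [0.4402, 0.1127, 0.1998]
tool_rot: [0.0, 0.992, -0.125, -0.001]
ft_force: [0.2, -0.4, -1.7]
opening: 0.652
finger_force: 32.5
shift mm [ 1.006e+02  6.000e-01 -1.000e-01] yaw -14.38 turn [0.05 0.1  0.12] pos [440.4 112.8 200.1] F [ 0.9  0.2 -0.9] t 6.8333
lid z -30.5 slope x,y deg [ 0.71 -0.06] far x by column [np.float64(49.3), np.float64(49.2), np.float64(49.0), np.float64(49.4), np.float64(49.3)]
y range [-26.3  27.8]
286 365 13 159Traceback (most recent call last):
  File "<stdin>", line 6, in <module>
  File "h.py", line 19, in lid
    k=1+st[1:,4].argmax(); Q=P[l==k]
        ~~~~~~~~~~~~~~~^^
ValueError: attempt to get argmax of an empty sequence
```

Run:
```python
from h import *
d=np.load("w3.npz"); im,P=d["im"],d["P"]
print(lid(P,im,325,86,80,.052,.068))
s=ctrl.get_state(); q=s["tool_rot"]; M=R.from_quat([q[1],q[2],q[3],q[0]]).as_matrix()
T=(P-s["ee_pos"])@M; T[...,2]=P[...,2]
print("in tool axes",lid(T,im,325,86,80,.052,.068))
```

```text
[  537.9    86.1    59.8   100.1    56.2   -14.5 11128. ]
in tool axes [1.0140e+02 1.5000e+00 5.9800e+01 1.0010e+02 5.6200e+01 1.0000e-01
 1.1128e+04]
```

```bash
python3 -m crank '[[[0.010,0,0],[0,0,0.1],1],[[0.018,0,0],[0,0,0],1],[[0.023,0,0],[0,0,0],1],[[0.023,0.0008,0],[0,0,0],1],[[0.018,0,0],[0,0,0],1],[[0.010,0,0.005],[0,0,0],1],[[0,0,0.017],[0,0,0],1],[[0,0,0.020],[0,0,0],1],[[0,0,0.020],[0,0,0],1],[[0,0,0.020],[0,0,0],1],[[0,0,0.018],[0,0,0],1],[[0,0,0.012],[0,0,0],1],[[0,0,0.007],[0,0,0],1],[[0,0,0.004],[0,0,0],1],[[0,0,0.002],[0,0,0],1],[[0,0,0.001],[0,0,0],1],[[0,0,0],[0,0,0],1],[[0,0,0],[0,0,0],1]]'
python3 - <<'E'
from h import *
go(537.7,87.2,68,-14.5)
im,P=snap("side"); save("s2",cv2.resize(im[220:340,240:420],(720,480),interpolation=cv2.INTER_CUBIC))
E
```

```text
t: 8.33
ee_pos: [0.54, 0.0865, 0.0758]
tool_rot: [-0.0, 0.992, -0.127, 0.001]
ft_force: [0.3, -0.4, -1.2]
opening: 0.653
finger_force: 32.6
shift mm [-2.4 -0.1  7.8] yaw -14.61 turn [-0.02 -0.07 -0.11] pos [540.   86.5  75.8] F [ 0.3 -0.4 -1.2] t 8.3333
```

View pics/s2.png

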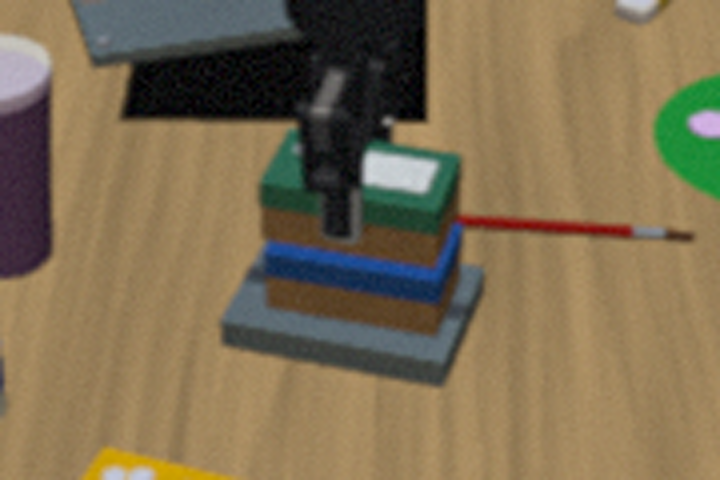

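Green hovers about 7 mm above blue, well aligned in the side crop (green spans 262–460, blue 266–460). I take 1 mm back along x, then lower gently.

```bash
python3 -m crank '[[[-0.001,0,0.001],[0,0,0],1],[[0,0,0.001],[0,0,0],1],[[0,0,0.001],[0,0,0],1],[[0,0,0.001],[0,0,0],1],[[0,0,0.001],[0,0,0],1],[[0,0,0.0005],[0,0,0],1],[[0,0,0.0005],[0,0,0],1],[[0,0,0],[0,0,0],1],[[0,0,0],[0,0,0],1]]'
python3 -m crank '[[[0,0,0.0004],[0,0,0],1],[[0,0,0.0004],[0,0,0],1],[[0,0,0],[0,0,0],1],[[0,0,0],[0,0,0],1]]'
python3 -m crank '[[[0,0,0.0004],[0,0,0],1],[[0,0,0.0004],[0,0,0],1],[[0,0,0],[0,0,0],1],[[0,0,0],[0,0,0],1]]'
```

```text
t: 9.13
ee_pos: [0.5386, 0.0866, 0.0691]
tool_rot: [0.0, 0.992, -0.127, 0.0]
ft_force: [1.6, 0.2, -1.2]
opening: 0.65
finger_force: 32.6
t: 9.47
ee_pos: [0.5386, 0.0866, 0.069]
tool_rot: [0.0, 0.992, -0.127, 0.0]
ft_force: [-3.3, -0.2, 6.7]
opening: 0.655
finger_force: 33.5
t: 9.8
ee_pos: [0.5386, 0.0866, 0.069]
tool_rot: [0.0, 0.992, -0.127, 0.0]
ft_force: [-5.5, -1.6, 14.6]
opening: 0.648
finger_force: 34.5
```

```bash
python3 -m crank '[[[0,0,-0.0007],[0,0,0],1],[[0,0,0],[0,0,0],1],[[0,0,0],[0,0,0],-0.35],[[0,0,0],[0,0,0],-0.4],[[0,0,0],[0,0,0],-0.5],[[0,0,0],[0,0,0],-0.7],[[0,0,0],[0,0,0],-1],[[0,0,0],[0,0,0],-1],[[0,0,0],[0,0,0],-1],[[0,0,-0.01],[0,0,0],-1],[[0,0,-0.025],[0,0,0],-1],[[0,0,-0.03],[0,0,0],-1],[[0,0,-0.035],[0,0,0],-1],[[0,0,-0.035],[0,0,0],-1],[[0,0,-0.03],[0,0,0],-1],[[0,0,-0.02],[0,0,0],-1],[[0,0,0],[0,0,0],-1],[[0,0,0],[0,0,0],-1]]'
python3 - <<'E'
from h import *
im,P=snap("wrist"); np.savez("w4",im=im,P=P); save("w4",im)
m=(np.abs(P[...,2]-.1)<.008); v,u=np.where(m); print(u.min(),u.max(),v.min(),v.max())
print(lid(P,im,320,190,150,.092,.108)); print(lid(P,im,320,190,150,.012,.028))
im,P=snap("scene"); print(lid(P,im,359,215,40,.09,.11)); save("sc2",cv2.resize(im[140:300,300:500],(800,600),interpolation=cv2.INTER_CUBIC))
go(627.5,281,250,-18.2)
E
```

```text
t: 11.3
ee_pos: [0.5391, 0.0868, 0.2551]
tool_rot: [-0.0, 0.992, -0.127, 0.002]
ft_force: [-0.3, 0.3, -0.4]
opening: 1.002
finger_force: 0.0
292 358 160 271
[ 537.8   86.2   99.9   99.9   56.1  -14.6 7134. ]
[ 543.8   84.1   19.7  128.9   90.   -15.4 3731. ]
[537.3  85.7  99.4 102.9  58.5 -15.  894. ]
shift mm [  37.5 -210.9    2.6] yaw -14.61 turn [0.03 0.04 3.59] pos [538.   86.4 252.8] F [0.3 0.1 0.3] t 11.4
```

View pics/w4.png

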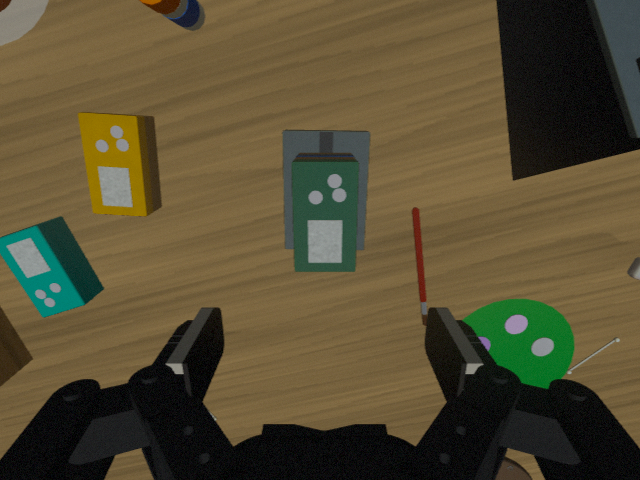

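Green lies over blue to within half a millimetre and yellow is at (118,163). Going to yellow.

```bash
python3 -m crank '[[[0.004,-0.021,0.0026],[0,0,3.6],-1],[[0.004,-0.026,0],[0,0,0],-1],[[0.004,-0.026,0],[0,0,0],-1],[[0.004,-0.026,0],[0,0,0],-1],[[0.004,-0.026,0],[0,0,0],-1],[[0.004,-0.026,0],[0,0,0],-1],[[0.004,-0.026,0],[0,0,0],-1],[[0.004,-0.026,0],[0,0,0],-1],[[0,-0.01,0],[0,0,0],-1],[[0,0,0],[0,0,0],-1],[[0,0,0],[0,0,0],-1]]'
python3 - <<'E'
from h import *
im,P=snap("wrist"); np.savez("w5",im=im,P=P)
r=lid(P,im,320,200,75,.03,.05); print(r); go(r[0],r[1]+.8,9,r[5])
E
```

```text
t: 12.32
ee_pos: [0.6335, 0.2794, 0.249]
tool_rot: [0.001, 0.987, -0.158, -0.001]
ft_force: [0.2, -0.3, 0.0]
opening: 1.003
finger_force: 0.0
[ 627.4  280.4   39.9   99.    56.   -18.1 5257. ]
shift mm [ -6.8  -1.2 240.5] yaw -18.24 turn [ 0.12  0.06 -0.14] pos [633.8 278.3 249.5] F [-0.  -0.2 -0.4] t 12.3667
```

```bash
python3 -m crank '[[[-0.0065,-0.0015,0.026],[0,0,-0.1],-1],[[0,0,0.026],[0,0,0],-1],[[0,0,0.026],[0,0,0],-1],[[0,0,0.026],[0,0,0],-1],[[0,0,0.026],[0,0,0],-1],[[0,0,0.026],[0,0,0],-1],[[0,0,0.026],[0,0,0],-1],[[0,0,0.026],[0,0,0],-1],[[0,0,0.0082],[0,0,0],-1],[[0,0,0.0082],[0,0,0],-1],[[0,0,0.0082],[0,0,0],-1],[[0,0,0.0082],[0,0,0],-1],[[0,0,0],[0,0,0],-1],[[0,0,0],[0,0,0],0.2],[[0,0,0],[0,0,0],0.4],[[0,0,0],[0,0,0],0.6],[[0,0,0],[0,0,0],1],[[0,0,0],[0,0,0],1],[[0,0,0],[0,0,0],1],[[0,0,0],[0,0,0],1]]' 30
python3 -m crank '[[[0,0,0],[0,0,0],1],[[0,0,0],[0,0,0],1],[[0,0,-0.01],[0,0,0],1],[[0,0,-0.02],[0,0,0],1],[[0,0,-0.025],[0,0,0],1],[[0,0,-0.03],[0,0,0],1],[[0,0,-0.03],[0,0,0],1],[[0,0,-0.03],[0,0,0],1],[[0,0,-0.03],[0,0,0],1],[[0,0,-0.03],[0,0,0],1],[[0,0,-0.02],[0,0,0],1],[[0,0,-0.01],[0,0,0],1],[[0,0,0],[0,0,0],1],[[0,0,0],[0,0,0],1]]'
python3 - <<'E'
from h import *
im,P=snap("wrist"); inhand(im,P); a=np.radians(-14.6)
go(538.5-100*np.cos(a),86.6-100*np.sin(a),240,-14.6)
E
```

```text
t: 14.03
ee_pos: [0.6292, 0.2833, 0.0109]
tool_rot: [-0.0, 0.988, -0.157, 0.001]
ft_force: [-0.5, 0.1, 6.0]
opening: 0.652
finger_force: 33.6
t: 15.2
ee_pos: [0.6283, 0.2828, 0.2442]
tool_rot: [0.0, 0.988, -0.157, -0.0]
ft_force: [-0.1, -0.1, -3.1]
opening: 0.65
finger_force: 32.8
lid z -30.0 slope x,y deg [ 0.58 -0.04] far x by column [np.float64(48.8), np.float64(49.0), np.float64(49.0), np.float64(49.0), np.float64(49.1)]
y range [-26.9  27.2]
shift mm [-123.9  220.1    3.7] yaw -18.11 turn [ 0.1   0.09 -3.51] pos [628.  282.5 243.1] F [-0.5 -0.2 -1.4] t 15.25
```

```bash
python3 -m crank '[[[-0.006,0.010,0],[0,0,0],1],[[-0.010,0.018,0],[0,0,0],1],[[-0.012,0.022,0],[0,0,0],1],[[-0.014,0.024,0],[0,0,0],1],[[-0.014,0.024,0.001],[0,0,0],1],[[-0.014,0.024,0.002],[0,0,0],1],[[-0.014,0.024,0],[0,0,0],1],[[-0.014,0.024,0],[0,0,0],1],[[-0.012,0.022,0],[0,0,0],1],[[-0.009,0.018,0],[0,0,0],1],[[-0.005,0.010,0],[0,0,0],1],[[0,0,0],[0,0,-1.7],1],[[0,0,0],[0,0,-1.8],1],[[0,0,0],[0,0,0],1],[[0,0,0],[0,0,0],1],[[0,0,0],[0,0,0],1]]'
python3 - <<'E'
from h import *
im,P=snap("wrist"); save("w6",im); inhand(im,P)
s=ctrl.get_state(); q=s["tool_rot"]; M=R.from_quat([q[1],q[2],q[3],q[0]]).as_matrix()
T=(P-s["ee_pos"])@M; T[...,2]=P[...,2]
print("world",lid(P,im,320,86,85,.092,.108)); print("in tool axes",lid(T,im,320,86,85,.092,.108))
go(538.5,86.6,240,-14.6)
E
```

```text
t: 16.58
ee_pos: [0.4423, 0.1127, 0.2412]
tool_rot: [0.0, 0.992, -0.128, -0.001]
ft_force: [0.1, 0.7, -1.6]
opening: 0.65
finger_force: 32.8
lid z -28.9 slope x,y deg [ 0.62 -0.09] far x by column [np.float64(48.6), np.float64(48.7), np.float64(48.9), np.float64(49.0), np.float64(48.6)]
y range [-26.4  27.7]
world [  537.6    86.3    99.8   100.5    56.2   -14.7 10976. ]
in tool axes [9.9000e+01 1.4000e+00 9.9800e+01 1.0050e+02 5.6200e+01 0.0000e+00
 1.0976e+04]
shift mm [99.7  0.9  1.2] yaw -14.64 turn [ 0.01  0.05 -0.04] pos [442.3 112.7 241.3] F [ 0.2 -0.1 -1.8] t 16.6333
```

```bash
python3 -m crank '[[[0.010,0,0],[0,0,0],1],[[0.018,0,0],[0,0,0],1],[[0.0215,0,0],[0,0,0],1],[[0.0215,0.0008,0],[0,0,0],1],[[0.018,0,0],[0,0,0],1],[[0.0102,0,0.004],[0,0,0],1],[[0,0,0.017],[0,0,0],1],[[0,0,0.020],[0,0,0],1],[[0,0,0.020],[0,0,0],1],[[0,0,0.020],[0,0,0],1],[[0,0,0.018],[0,0,0],1],[[0,0,0.012],[0,0,0],1],[[0,0,0.007],[0,0,0],1],[[0,0,0.003],[0,0,0],1],[[0,0,0.002],[0,0,0],1],[[0,0,0.001],[0,0,0],1],[[0,0,0],[0,0,0],1],[[0,0,0],[0,0,0],1],[[0,0,0],[0,0,0],1]]'
python3 - <<'E'
from h import *
go(538.7,86.6,110.5,-14.6)
im,P=snap("side"); save("s3",cv2.resize(im[190:330,260:400],(600,600),interpolation=cv2.INTER_CUBIC))
E
```

```text
t: 18.22
ee_pos: [0.5385, 0.0867, 0.1185]
tool_rot: [-0.0, 0.992, -0.127, 0.001]
ft_force: [-0.1, -0.2, -1.3]
opening: 0.645
finger_force: 32.8
shift mm [0.2 0.1 8. ] yaw -14.62 turn [-0.02 -0.07 -0.02] pos [538.5  86.7 118.5] F [-0.1 -0.2 -1.3] t 18.2167
```

View pics/s3.png

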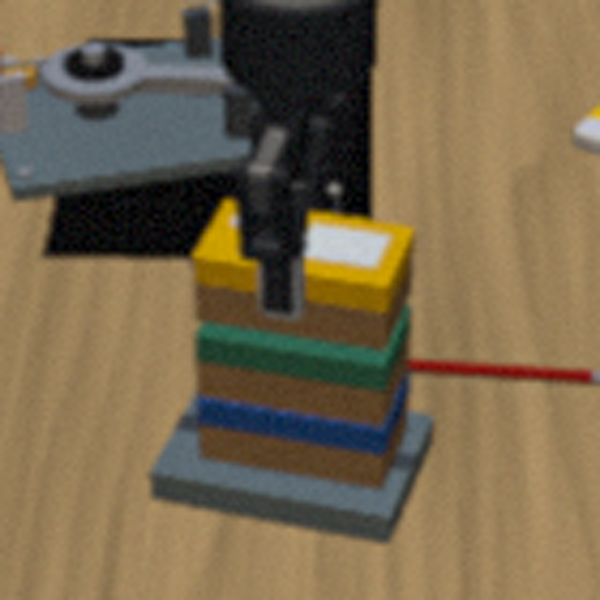

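Yellow hangs squarely above green (both from column 197 to about 410). Lowering.

```bash
python3 -m crank '[[[0,0,0.001],[0,0,0],1],[[0,0,0.001],[0,0,0],1],[[0,0,0.001],[0,0,0],1],[[0,0,0.001],[0,0,0],1],[[0,0,0.001],[0,0,0],1],[[0,0,0.0008],[0,0,0],1],[[0,0,0.0006],[0,0,0],1],[[0,0,0],[0,0,0],1],[[0,0,0],[0,0,0],1]]'
python3 -m crank '[[[0,0,0.0004],[0,0,0],1],[[0,0,0.0004],[0,0,0],1],[[0,0,0],[0,0,0],1],[[0,0,0],[0,0,0],1]]'
```

```text
t: 19.02
ee_pos: [0.5381, 0.0867, 0.1113]
tool_rot: [0.0, 0.992, -0.127, -0.0]
ft_force: [0.3, -0.4, 0.1]
opening: 0.648
finger_force: 32.8
t: 19.35
ee_pos: [0.5382, 0.0867, 0.1109]
tool_rot: [-0.0, 0.992, -0.127, 0.0]
ft_force: [-1.9, 0.8, 2.6]
opening: 0.65
finger_force: 33.1
```

```bash
python3 -m crank '[[[0,0,0],[0,0,0],-0.35],[[0,0,0],[0,0,0],-0.4],[[0,0,0],[0,0,0],-0.5],[[0,0,0],[0,0,0],-0.7],[[0,0,0],[0,0,0],-1],[[0,0,0],[0,0,0],-1],[[0,0,0],[0,0,0],-1],[[0,0,-0.01],[0,0,0],-1],[[0,0,-0.025],[0,0,0],-1],[[0,0,-0.03],[0,0,0],-1],[[0,0,-0.035],[0,0,0],-1],[[0,0,-0.035],[0,0,0],-1],[[0,0,-0.03],[0,0,0],-1],[[0,0,-0.015],[0,0,0],-1],[[0,0,0],[0,0,0],-1],[[0,0,0],[0,0,0],-1]]'
python3 - <<'E'
from h import *
im,P=snap("wrist"); np.savez("w7",im=im,P=P)
print(lid(P,im,320,190,150,.13,.15)); print(lid(P,im,320,190,150,.012,.028))
im,P=snap("scene"); np.savez("sc3",im=im,P=P)
go(450,-150,290,0)
# tensioner: base plate points & pivot disc
d=np.load("scene.npz"); P=d["P"]; print("base",lid(P,d["im"],270,360,80,.008,.0165))
d=np.load("side.npz"); P=d["P"]; print("base side",lid(P,d["im"],298,212,45,.008,.0165))
E
```

```text
t: 20.68
ee_pos: [0.5384, 0.0868, 0.292]
tool_rot: [-0.0, 0.992, -0.127, 0.001]
ft_force: [-0.9, 0.2, -0.9]
opening: 1.003
finger_force: 0.0
[ 537.1   86.2  139.9   99.6   56.1  -14.6 7243. ]
[ 543.6   84.1   19.7  129.2   90.1  -15.4 2628. ]
shift mm [-2.510e+01  2.509e+02  1.000e-01] yaw -14.61 turn [  0.03   0.07 -14.61] pos [537.5  86.5 289.9] F [ 0.5  0.1 -1. ] t 20.7833
base [ 648.  -306.6   11.9  221.4  129.4   16.8 4567. ]
base side [ 641.3 -272.7   12.7  220.8  137.3   17.  1222. ]
```

The column reads 537.1/86.2, square to within 1 mm. Now over the roller.

```bash
python3 -m crank '[[[0.0079,0.0286,0],[0,0,0],-1],[[0.0079,0.0286,0],[0,0,0],-1],[[0.0079,0.0286,0],[0,0,0],-1],[[0.0079,0.0286,0],[0,0,0],-1],[[0.0079,0.0286,0],[0,0,0],-1],[[0.0079,0.0286,0],[0,0,0],-1],[[0.0079,0.0286,0],[0,0,0],-1],[[0.0079,0.0286,0],[0,0,0],-1],[[0.0079,0.0286,0.01],[0,0,0],-1],[[0.0079,0.0286,0.01],[0,0,0],-1],[[0.0079,0.0286,0.015],[0,0,0],-1],[[0.0079,0.0286,0.015],[0,0,0],-1],[[0,0,0],[0,0,-6.3],-1],[[0,0,0],[0,0,-6.3],-1],[[0,0,0],[0,0,-6.3],-1],[[0,0,0],[0,0,-6.3],-1],[[0,0,0],[0,0,-6.3],-1],[[0,0,0],[0,0,0],-1],[[0,0,0],[0,0,0],-1]]'
python3 - <<'E'
from h import *
im,P=snap("wrist"); np.savez("w8",im=im,P=P); save("w8",im)
m=(P[...,2]>.095)&(P[...,2]<.105); v,u=np.where(m&(np.arange(480)[:,None]<300)); Q=P[v,u][:,:2]*1000
print(u.mean(),v.mean(),cv2.minEnclosingCircle(Q.astype(np.float32)),len(Q))
go(543,-270,240,17)
E
```

```text
t: 22.37
ee_pos: [0.5427, -0.2692, 0.2393]
tool_rot: [-0.001, 0.989, 0.145, -0.001]
ft_force: [0.9, 0.4, -0.1]
opening: 1.003
finger_force: 0.0
325.7223910840932 221.99290780141843 ((542.8391723632812, -271.3271179199219), 14.873400688171387) 987
shift mm [-0.   0.8 -0.4] yaw 16.66 turn [-0.08  0.07 -0.34] pos [ 542.8 -269.3  239.6] F [ 1.  -0.6  0.8] t 22.4167
```

View pics/w8.png

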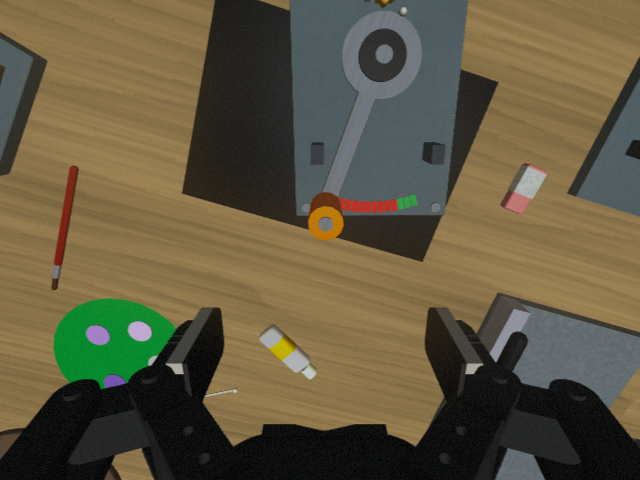

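The roller top is at (326,222), the pivot at (384,54), and green runs along the scale from (397,204) to (417,201). I'll compute the arc in tool axes.

Run:
```python
from h import *
d=np.load("w8.npz"); im,P=d["im"].astype(int),d["P"]
w=P[190:220,385:430]; i=im[190:220,385:430]
m=(i[...,1]>i[...,0]+40)&(i[...,1]>i[...,2]+40); g=w[m]*1000
piv=np.nanmedian(P[50:58,380:388],(0,1))*1000; rol=np.array([542.8,-271.3])
f=lambda p: np.degrees(np.arctan2(p[...,1]-piv[1],p[...,0]-piv[0]))%360
print("pivot",piv.round(1),"R",np.hypot(*(rol-piv[:2])).round(1))
a0=f(rol); gg=f(g); print("rest",a0.round(2),"green",np.nanpercentile(gg,[2,50,98]).round(2)-a0, "rad",np.radians(np.nanpercentile(gg,[2,50,98])-a0).round(3))
r=140; a=np.radians(a0+np.degrees(np.linspace(0,.63,10)))
Q=piv[:2]+r*np.c_[np.cos(a),np.sin(a)]; t=np.radians(16.8)
D=np.diff(Q,axis=0); print((np.c_[np.cos(t)*D[:,0]+np.sin(t)*D[:,1],np.sin(t)*D[:,0]-np.cos(t)*D[:,1]]).round(2)); print(Q[-1])
```

```text
pivot [ 682.3 -278.5   57.8] R 139.7
rest 177.03 green [31.78697722 35.70697722 39.73697722] rad [0.555 0.623 0.693]
[[-2.99  9.33]
 [-2.33  9.52]
 [-1.66  9.66]
 [-0.98  9.75]
 [-0.29  9.79]
 [ 0.39  9.79]
 [ 1.08  9.74]
 [ 1.75  9.64]
 [ 2.42  9.49]]
[ 565.02552528 -355.0429224 ]
```

```bash
python3 -m crank '[[[0,0.001,0.015],[0,0,0],-1],[[0,0,0.024],[0,0,0],-1],[[0,0,0.024],[0,0,0],-1],[[0,0,0.024],[0,0,0],-1],[[0,0,0.024],[0,0,0],-1],[[0,0,0.024],[0,0,0],-1],[[0,0,0.022],[0,0,0],-1],[[0,0,0.015],[0,0,0],-1],[[0,0,0.008],[0,0,0],-1],[[0,0,0.003],[0,0,0],-1],[[0,0,0],[0,0,0],-1],[[0,0,0],[0,0,0],0],[[0,0,0],[0,0,0],0.3],[[0,0,0],[0,0,0],1],[[0,0,0],[0,0,0],1],[[0,0,0],[0,0,0],1],[[0,0,0],[0,0,0],1],[[0,0,0],[0,0,0],1],[[0,0,0],[0,0,0],1]]' 40
python3 - <<'E'
from h import *
go(542.8,-270.6,56,16.8)
E
```

```text
t: 24.0
ee_pos: [0.5438, -0.27, 0.0583]
tool_rot: [0.0, 0.989, 0.147, 0.0]
ft_force: [-1.9, 3.0, 5.9]
opening: 0.34
finger_force: 39.2
shift mm [-1.2  0.3  2.3] yaw 16.9 turn [ 0.01 -0.03  0.1 ] pos [ 543.8 -270.    58.3] F [-1.9  3.   5.9] t 24.0
```

```bash
python3 -m crank '[[[-0.0015,0.0047,0],[0,0,0],1],[[-0.0015,0.0047,0],[0,0,0],1],[[-0.0012,0.0048,0],[0,0,0],1],[[-0.0011,0.0048,0],[0,0,0],1],[[-0.0008,0.0048,0],[0,0,0],1],[[-0.0008,0.0048,0],[0,0,0],1],[[-0.0005,0.0049,0],[0,0,0],1],[[-0.0005,0.0049,0],[0,0,0],1],[[-0.0001,0.0049,0],[0,0,0],1],[[-0.0001,0.0049,0],[0,0,0],1],[[0.0002,0.0049,0],[0,0,0],1],[[0.0002,0.0049,0],[0,0,0],1],[[0.0005,0.0049,0],[0,0,0],1],[[0.0005,0.0049,0],[0,0,0],1],[[0.0009,0.0048,0],[0,0,0],1],[[0.0009,0.0048,0],[0,0,0],1],[[0.0012,0.0047,0],[0,0,0],1],[[0.0012,0.0047,0],[0,0,0],1],[[0,0,0],[0,0,0],1],[[0,0,0],[0,0,0],1]]'
python3 -m crank '[[[0,0,0],[0,0,0],1],[[0,0,0],[0,0,0],1],[[0,0,0],[0,0,0],1]]'
python3 - <<'E'
from h import *
go(565,-354.5,58,16.8)
s=ctrl.get_state(); p=np.array(s["ee_pos"])*1000-[682.3,-277.8,0]
print("arm rad",np.arctan2(p[1],p[0])%(2*np.pi)-np.radians(177.03))
a,P=snap("scene"); print("column",lid(P,a,359,205,40,.13,.15))
b,_=snap("wrist")
save("fin",np.hstack([cv2.resize(a[270:420,170:310],(420,450)),cv2.resize(b[100:340,220:420],(375,450))]))
E
```

```text
t: 25.67
ee_pos: [0.5659, -0.3536, 0.0582]
tool_rot: [-0.0, 0.989, 0.147, -0.001]
ft_force: [-6.2, 3.7, 8.6]
opening: 0.341
finger_force: 39.4
t: 25.92
ee_pos: [0.5658, -0.3533, 0.0583]
tool_rot: [-0.001, 0.989, 0.147, -0.001]
ft_force: [-5.0, 2.1, 8.7]
opening: 0.34
finger_force: 39.4
shift mm [-1.1  0.9  0.3] yaw 16.89 turn [-0.07  0.06  0.09] pos [ 565.8 -353.3   58.3] F [-5.   2.1  8.7] t 25.9167
arm rad 0.6269833040522639
column [537.2  86.  139.2 102.7  60.2 -13.9 928. ]
```

View pics/fin.png

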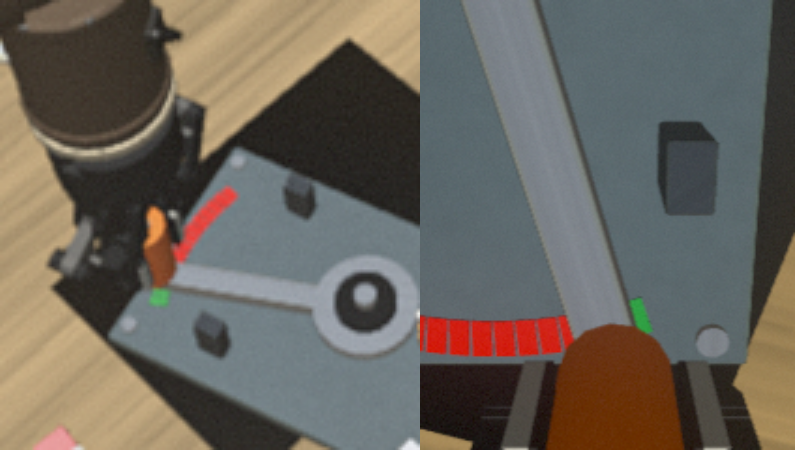

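The pictures show the roller held past the red part; the bar hides part of the green, with its far tip still visible at (640,315). I'll check the arm angle from the bar.

Run:
```python
from h import *
im,P=snap("wrist"); im=im.astype(int)
m=(P[...,2]>.036)&(P[...,2]<.047); m[290:]=False
n,l,st,c=cv2.connectedComponentsWithStats(m.astype(np.uint8))
for k in range(1,n):
    if st[k,4]>1500:
        Q=P[l==k][:,:2]*1000; dv=cv2.fitLine(Q.astype(np.float32),cv2.DIST_L2,0,.01,.01).ravel()
        a=np.degrees(np.arctan2(dv[1],dv[0]))%180+180; print(st[k],Q.mean(0).round(1),"arm rad",np.radians(a-177.03).round(3))
g=(im[...,1]>im[...,0]+40)&(im[...,1]>im[...,2]+40)&(abs(P[...,2]-.012)<.006); q=P[g]*1000
a=np.arctan2(q[:,1]+278.0,q[:,0]-682.3)%(2*np.pi)-np.radians(177.03); print("visible green rad",np.percentile(a,[1,50,99]).round(3),g.sum())
```

```text
[  137     0   215   290 15512] [ 640.2 -303.9] arm rad 0.724
[  95  171   44   44 1544] [ 588.8 -251.1] arm rad 0.373
visible green rad [0.672 0.687 0.699] 119
```

Run:
```python
from h import *
im,P=snap("wrist"); pv=np.array([682.3,-278.2])
m=(P[...,2]>.036)&(P[...,2]<.047); Q=P[m][:,:2]*1000-pv
r=np.hypot(*Q.T); a=np.arctan2(Q[:,1],Q[:,0])%(2*np.pi)-np.radians(177.03)
for r0 in (60,75,90,105):
    k=(abs(r-r0)<4)&(a>.4)&(a<.9); print(r0,np.percentile(a[k],[2,50,98]).round(3))
```

```text
60 [0.509 0.646 0.77 ]
75 [0.532 0.641 0.74 ]
90 [0.549 0.638 0.72 ]
105 [0.561 0.648 0.895]
```

```bash
python3 -c "
from cell import ctrl
print(ctrl.sign_off(), ctrl.get_state()['t'])"
```

```text
the job is handed in; nothing more can be done
the job is handed in; nothing more can be done
```

The job is handed in: green and yellow are stacked squarely on blue, lined up to within about 1 mm, and the roller is still held over the green part of the scale (arm at about 0.63 rad), after about 26 s of the 72 s allowed.

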